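# Seat the scale's platter and hold a carton over it

### The arm

A 7-joint arm with a two-finger parallel gripper is mounted at the origin on the work surface. World frame = base frame: x ahead of the robot, y to its left, z up, the work surface at z = 0. Lengths are in m, angles in rad, forces in N, time in s.
With the tool pointing down it reaches from about 0.425 to 0.875 m from the base axis. Payload 4.7 kg.
Tool frame: the origin (TCP) lies on the centre line of the jaws, within the pads' length; the fingertips stand ahead of it and the grasp point (between the pads) lies 2 mm behind it (nose_length is the z of the fingertips in the tool frame, in m); z points along the fingers, y is the line along which they close (so a half turn about z gives the same grasp; the last joint's range is limited). The gripper opens to 87 mm and grips with 3 to 60 N. Pads are 19 mm wide; open, the fingers measure 117 mm over their backs; the gripper's body (75 mm by 190 mm) begins 51 mm behind the grasp point.
Start: joints at [1.284, 0.321, -0.07, 1.45, 0.023, 1.371, -0.057], TCP at [0.193, -0.621, 0.211] pointing down, gripper open.
Joint ranges: [-2.86, 2.86], [-0.3, 2.09], [-1.38, 1.24], [0.06, 2.45], [-1.56, 4.7], [0.09, 2.05], [-2.69, 2.69]. Speed limits (rad/s): [2.57, 2.57, 3.14, 3.14, 3.14, 3.14, 3.14].

### API

Orientations are given as a rotation vector (axis times angle).
In Python, from bench import * gives the robot as it stands.
- The arm moves only by the tool send_rows, never from a script. Its arguments are lists of equal length, an entry for each row: "xyz": the shift along the tool's x, y, z in mm, a list of three; "dr": the turn, a rotation vector about the tool's x, y, z in rad, a list of three. A call has exactly 10 rows; each row is the pose to reach, as a shift and turn from the pose commanded when the call began, along the tool's axes at that moment; what a row does not reach only later rows make up. A row lasts 1/12 s, in which the tool goes at most 41.7 mm and 7.16 degrees, less where a joint would pass 70% of its speed; a pose out of reach is approached as far as the arm can. A call with a gripper value outside its range is refused whole. "jaw" is the finger opening in mm, from 0 to 87, set as the call begins (left out, the last holds). The fingers move at their own pace and stop on an object; "grip_force" is the grip in N (left out, the last holds). Time passes only in rows, so rows that repeat a pose let the fingers close, or fill a call up. It gives the time, the measured TCP pose, the force, the opening and the grip force at its end, in the units of the state.
- get_state(): the state, without advancing time (a new reading comes with each control period).
- get_image(name): name is "side" or "top" or "wrist"; returns the picture (420x560x3 uint8, red, green, blue); there is no depth.
- calibration(name): a dict with "vfov" (degrees; the focal length in pixels is half the picture's height over the tangent of half this angle, whatever the lens; pixels are square), "cx", "cy" (the principal point, pixels), "k1" (the pictures are not rectified: a ray, as slopes to the right and down, at radius r is drawn at 1 + k1 r^2 times it, then the intrinsics apply), "rvec" (rotation vector, rad) and "tvec" (3), from world to camera coordinates, as OpenCV has them; the wrist camera has in their place "hand_eye" (4x4, takes a point from camera to tool coordinates, whose origin is the TCP and whose axes are the flange's). Camera axes: x right, y down, z forward; pixel columns grow to the right and rows downward; lengths in m; the calibration is good to about 2 mm. A picture is of the moment at which its call begins: read the wrist's pose just before it. calibration takes no time and is no camera call.
- close_job(): hands the job in; it is judged then, once.
The state is a dict: "time": time; "joint_positions": joint angles; "qd": joint speeds; "joint_torque": joint torques, N m; "position": TCP position; "tool_rot": TCP orientation; "ft_force": force on the tool from outside, world axes, zero at the start; "torque": the same for the moment, N m; "grip_width": opening from 0.0 (shut) to 1.0 (fully open); "grip_force": force on a finger pad.
Only numpy, scipy, OpenCV 4.12 (cv2) and the standard library are available. Lean on these libraries where they do the work, as an engineer would, in place of code of your own. Each camera call takes 0.05 s, during which the arm holds its last target. There are 200 camera calls.

### The job

The bench scale's steel platter has been left with its far edge standing proud: press it down until it sits level on all four feet. Then pick up the open carton full of breakers, carry it upright over the stock bin without shifting anything else on the bench, and hold it still about a finger's width above the middle of the platter, square with it and never touching the scale, so that I can zero the scale before the carton goes on. Finish while still holding it there: do not set it down or let go.

Things in the scene. Friction and masses are not known exactly. Their poses are not given: they have to be found in the camera images.
- platter: Loose steel platter of the bench scale: flat plate 190 mm (its x) by 220 mm (its y), 4 mm thick, 8 mm lip turned down all round, 0.45 kg. Origin: centre of its top face; z is the face's normal, x points to the far edge, away from the display console. Starts tilted 0.05 to 0.075 rad, far edge up. Under it are four rubber feet, 82 mm from its centre in x and 97 mm in y.
- platter_high (a point): Point on the platter's top face midway between the two far feet, 82 mm from the centre towards the far edge. The near feet are home; the far two stand 9 to 12 mm proud in stiff sockets. Pressing down here with about 6 N pushes both in until they bottom, and they stay; to one side only that side's foot goes in. Level, this point is 62 mm above the bench.
- scale: Bench scale, fixed, 270 mm (its x) by 230 mm (its y), housing 45 mm high, display console along its near (-x) edge up to 60 mm high. Origin: centre of its underside, on the bench; x points from console to the platter's far edge. The middle of the platter lies 35 mm from the origin along +x; with the platter level, its top face is 62 mm above the bench.
- carton: The open corrugated carton filled with five black breakers standing on end: 132 mm long (its x), 60 mm wide (its y), walls 62 mm high, breakers to 75 mm, 0.5 to 0.75 kg. Origin: centre of its underside; z up. Stiff enough to be gripped by its two long sides.
- shut_carton: Carton taped shut, 140 x 66 x 74 mm, loose; leave it. Origin: centre of its underside, x along its length.
- empty_carton: Open empty carton, 132 x 66 x 62 mm, loose; leave it. Origin: centre of its underside, x along its length.
- stock_bin: Tall corrugated shelf bin full of breakers, 300 mm (its x) by 92 mm (its y), 115 mm high, breakers to 122 mm, 2.6 kg, loose; it stands between the cartons and the scale; leave it. Origin: centre of its underside.
- breaker_2p: Two-pole black breaker, 75 x 50 x 60 mm, loose on the bench beyond the scale; leave it. Origin: centre of its underside.
- tape_roll: Roll of packing tape lying flat, 96 mm across, 48 mm high, loose; leave it. Origin: centre of its underside.
- screwdriver: Black screwdriver 190 mm long, lying on the bench beside the cartons; leave it. Origin: middle of its length, on the bench.
- box_knife: Grey box knife 105 mm long, 15 mm high, lying between the stock bin and the cartons; leave it. Origin: middle of its length, on the bench.
Not all that is in view belongs to the job. Leave any purple look-alike of the carton alone.

How it is judged:
By the outcome, as a careful person would: the job done as asked, in the order asked, and still so for the second after the job is handed in, while the arm keeps its last pose, push and grip.
It also fails if it takes over 64 s, if anything falls off the work surface, if the arm or the gripper's body presses on something with over 40 N, if the wrist force passes 120 N, or if a joint passes its speed limit or range.

## Working session

There is one attempt and no reset: what is moved stays moved. The work goes in short steps, Python scripts to look and compute and a tool call to move; the robot and the scene stay as the last step left them, time stands still between calls to the robot, and variables do not carry over. Pictures are saved under pics/ and viewed, at most 10 in all, crops included, and the job is handed in when it is done.

Besides the shell and the picture viewer there is one more tool, called after "Call:" by a JSON object that holds its "op" and its "data", one argument or row to a line. send_rows: Moves the arm, as the interface text tells. Its arguments: {"type":"object","properties":{"xyz":{"type":"array"},"dr":{"type":"array"},"jaw":{"type":"number"},"grip_force":{"type":"number"}},"required":["xyz","dr"]}

```bash
mkdir -p pics; python3 - <<'E'
from bench import *
import cv2,json
s=get_state();print(s)
for n in("top","side"):
    im=get_image(n);cv2.imwrite(f"pics/{n}0.png",cv2.resize(im[:,:,::-1],(784,588),interpolation=cv2.INTER_CUBIC))
for n in("top","side","wrist"):print(n,calibration(n))
E
ls
```

```text
{'time': 0.0, 'joint_positions': array([ 1.28411424,  0.32179198, -0.07008559,  1.45165935,  0.02259389,
        1.37077335, -0.05691654]), 'qd': array([ 2.01076533e-04, -1.01094704e-03,  6.38431020e-04, -2.15452195e-05,
        2.05838977e-04,  1.39771833e-03, -2.25938744e-04]), 'joint_torque': array([ 4.96910325e-04, -4.91293788e+01, -4.03623031e-01, -3.12533033e+01,
       -6.39680726e-02,  4.38070914e-02,  1.81966166e-04]), 'position': array([ 0.19236236, -0.62029814,  0.20988952]), 'tool_rot': array([-3.10434086e+00, -4.70438030e-01,  5.74056888e-04]), 'ft_force': array([ 0.7063183 , -0.43518906,  0.15865464]), 'torque': array([0.03936171, 0.01398229, 0.0095449 ]), 'grip_force': 0.0, 'grip_width': 0.9995928016538144}
top {'vfov': 56.43482789702215, 'cx': 272.30322717981534, 'cy': 207.42414790531296, 'k1': 0.016111910986855122, 'rvec': array([ 2.17440164, -2.22055237,  0.08346373]), 'tvec': array([0.09112913, 0.50888054, 0.98346043])}
side {'vfov': 44.521715121530406, 'cx': 282.2317296933846, 'cy': 218.58048788925285, 'k1': -0.16611125918867178, 'rvec': array([ 0.30751467, -2.58782619,  1.50975682]), 'tvec': array([0.50316078, 0.07378127, 1.25434614])}
wrist {'vfov': 61.69348732296744, 'cx': 279.3623249223426, 'cy': 204.5921274575443, 'k1': -0.04476320276019256, 'hand_eye': array([[ 1.79579303e-04, -9.54357600e-01, -2.98666267e-01,
         8.28595577e-02],
       [ 9.99999984e-01,  1.68701697e-04,  6.22017113e-05,
         2.58733747e-04],
       [-8.97716971e-06, -2.98666273e-01,  9.54357615e-01,
        -1.73124717e-01],
       [ 0.00000000e+00,  0.00000000e+00,  0.00000000e+00,
         1.00000000e+00]])}
pics
```

View pics/top0.png

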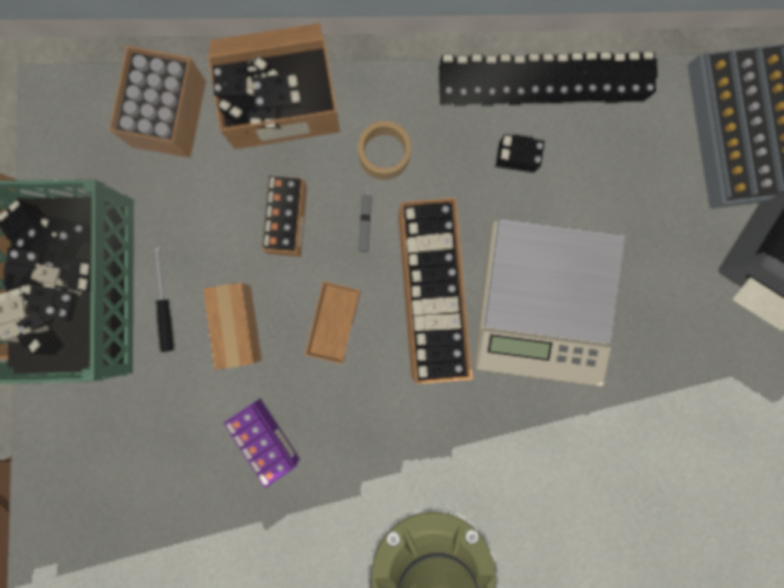

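View pics/side0.png

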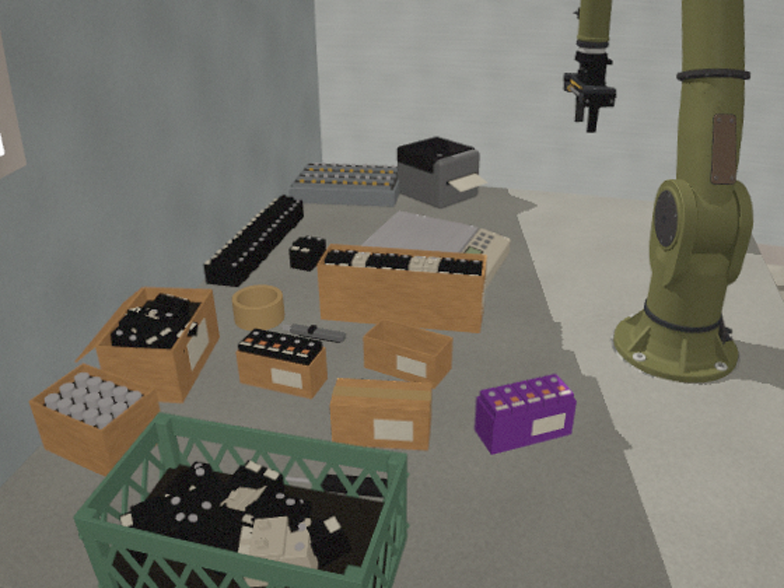

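```bash
cat > h.py <<'E'
from bench import *
import cv2,numpy as np
from scipy.spatial.transform import Rotation as R
def cam(n,s=None):
    c=calibration(n);f=210/np.tan(np.radians(c["vfov"])/2)
    if n=="wrist":
        T=np.eye(4);T[:3,:3]=R.from_rotvec(s["tool_rot"]).as_matrix();T[:3,3]=s["position"]
        M=np.linalg.inv(T@np.array(c["hand_eye"]))
    else:
        M=np.eye(4);M[:3,:3]=R.from_rotvec(c["rvec"]).as_matrix();M[:3,3]=c["tvec"]
    return M,f,c
def proj(P,k):
    M,f,c=k;p=np.atleast_2d(P)@M[:3,:3].T+M[:3,3];x=p[:,:2]/p[:,2:]
    x=x*(1+c["k1"]*(x**2).sum(1,keepdims=True));return x*f+[c["cx"],c["cy"]]
def unproj(uv,z,k):
    M,f,c=k;d=(np.atleast_2d(uv)-[c["cx"],c["cy"]])/f;x=d.copy()
    for _ in range(20):x=d/(1+c["k1"]*(x**2).sum(1,keepdims=True))
    r=np.c_[x,np.ones(len(x))]@M[:3,:3];o=-M[:3,:3].T@M[:3,3]
    return o+r*((np.broadcast_to(z,len(r))-o[2])/r[:,2])[:,None]
def snap(n,name,crop=None,scale=1.4):
    s=get_state();im=get_image(n)[:,:,::-1]
    if crop:x0,y0,x1,y1=crop;im=im[y0:y1,x0:x1]
    cv2.imwrite("pics/"+name,cv2.resize(im,None,fx=scale,fy=scale,interpolation=cv2.INTER_CUBIC));
    np.save("pics/"+name[:-4]+".npy",np.r_[s["position"],s["tool_rot"]]);return s
def go(p,rv,s=None):
    "shift mm / turn in tool axes from measured pose"
    s=s or get_state();A=R.from_rotvec(s["tool_rot"])
    return (A.inv().apply(np.array(p)-s["position"])*1000).round(1),(A.inv()*R.from_rotvec(rv)).as_rotvec().round(4)
def down(yaw):  # tool z down, tool x at heading yaw
    return R.from_matrix(np.array([[np.cos(yaw),np.sin(yaw),0],[np.sin(yaw),-np.cos(yaw),0],[0,0,-1]])).as_rotvec()
E
python3 - <<'E'
from h import *
import bench
print([ (n,getattr(bench,n)) for n in dir(bench) if not n.startswith('_') and isinstance(getattr(bench,n),(int,float))],[n for n in dir(bench) if not n.startswith('_')])
k=cam("top")
for n,z,p in [("platter",[.072,.072,.057,.057],[(497,221),(625,235),(609,344),(485,329)]),
 ("scale near",[.045]*2,[(478,370),(603,384)]),
 ("carton",[.062]*4,[(268,176),(298,178),(293,252),(264,250)]),
 ("bin",[.115]*4,[(401,202),(455,200),(470,376),(416,381)]),
 ("empty",[.062]*4,[(325,283),(359,290),(342,362),(308,355)]),("knife",[0]*2,[(366,195),(363,250)]),
 ("shut",[.074]*4,[(206,288),(249,284),(259,364),(216,367)])]:
    q=unproj(np.array(p)/1.4,np.array(z),k);print(n,q.mean(0).round(3));print(q[:,:2].round(3).tolist())
s=get_state();print(R.from_rotvec(s["tool_rot"]).as_matrix().round(3))
E
```

```text
[('nose_length', 0.017)] ['MotionError', 'calibration', 'close_job', 'get_image', 'get_state', 'nose_length']
platter [ 0.515 -0.219  0.064]
[[0.624, -0.122], [0.595, -0.343], [0.407, -0.313], [0.437, -0.098]]
scale near [ 0.351 -0.195  0.045]
[[0.365, -0.086], [0.336, -0.304]]
carton [0.645 0.254 0.062]
[[0.713, 0.275], [0.708, 0.223], [0.578, 0.233], [0.582, 0.283]]
bin [ 0.505 -0.007  0.115]
[[0.65, 0.046], [0.652, -0.044], [0.362, -0.059], [0.356, 0.029]]
empty [0.454 0.165 0.062]
[[0.523, 0.178], [0.509, 0.12], [0.386, 0.151], [0.399, 0.209]]
knife [0.639 0.109 0.   ]
[[0.691, 0.105], [0.587, 0.112]]
shut [0.452 0.335 0.074]
[[0.517, 0.38], [0.523, 0.307], [0.387, 0.291], [0.383, 0.363]]
[[ 0.955  0.296 -0.001]
 [ 0.296 -0.955  0.002]
 [-0.    -0.002 -1.   ]]
```

```bash
python3 - <<'E'
from h import *
print(go([.58,-.228,.25],down(-.137)))
E
```

```text
(array([ 486.5, -260. ,  -39.6]), array([-0.0016,  0.0005,  0.4378]))
```

Call:
{"op": "send_rows", "data": {
  "xyz": [
    [20, -10, -5],
    [55, -29, -8],
    [90, -48, -12],
    [125, -67, -15],
    [160, -86, -18],
    [195, -104, -21],
    [230, -123, -24],
    [265, -142, -27],
    [300, -160, -30],
    [335, -179, -33]
  ],
  "dr": [
    [0, 0, 0.03],
    [0, 0, 0.06],
    [0, 0, 0.1],
    [0, 0, 0.14],
    [0, 0, 0.18],
    [0, 0, 0.22],
    [0, 0, 0.26],
    [0, 0, 0.3],
    [0, 0, 0.33],
    [0, 0, 0.36]
  ],
  "jaw": 0,
  "grip_force": 20
}}

```text
time: 0.93
position: [0.4603, -0.349, 0.2438]
tool_rot: [3.14, -0.096, -0.001]
ft_force: [0.4, 0.6, 0.0]
grip_width: 0.327
grip_force: 0.0
```

```bash
python3 - <<'E'
from h import *
print(go([.58,-.228,.25],down(-.137)))
E
```

```text
(array([ 112.1, -128.1,   -6.2]), array([0.0001, 0.0004, 0.0761]))
```

Call:
{"op": "send_rows", "data": {
  "xyz": [
    [20, -23, -1],
    [40, -46, -2],
    [60, -69, -3],
    [80, -90, -4],
    [95, -107, -5],
    [105, -118, -6],
    [110, -126, -6],
    [112, -128, -6],
    [112, -128, -6],
    [112, -128, -6]
  ],
  "dr": [
    [0, 0, 0.01],
    [0, 0, 0.02],
    [0, 0, 0.03],
    [0, 0, 0.04],
    [0, 0, 0.05],
    [0, 0, 0.06],
    [0, 0, 0.07],
    [0, 0, 0.076],
    [0, 0, 0.076],
    [0, 0, 0.076]
  ]
}}

```text
time: 1.77
position: [0.5783, -0.2302, 0.2496]
tool_rot: [3.134, -0.213, -0.002]
ft_force: [0.1, 0.3, -0.2]
grip_width: 0.007
grip_force: 0.0
```

```bash
python3 - <<'E'
from h import *
s=snap("wrist","w1.png");print(s["position"],s["tool_rot"],s["ft_force"],s["grip_width"],s["time"])
E
```

```text
[ 0.57825971 -0.23024806  0.24955903] [ 3.13386049e+00 -2.12944325e-01 -1.54598054e-03] [ 0.10608244  0.26293494 -0.23515057] 0.006675115376154353 1.7667
```

View pics/w1.png

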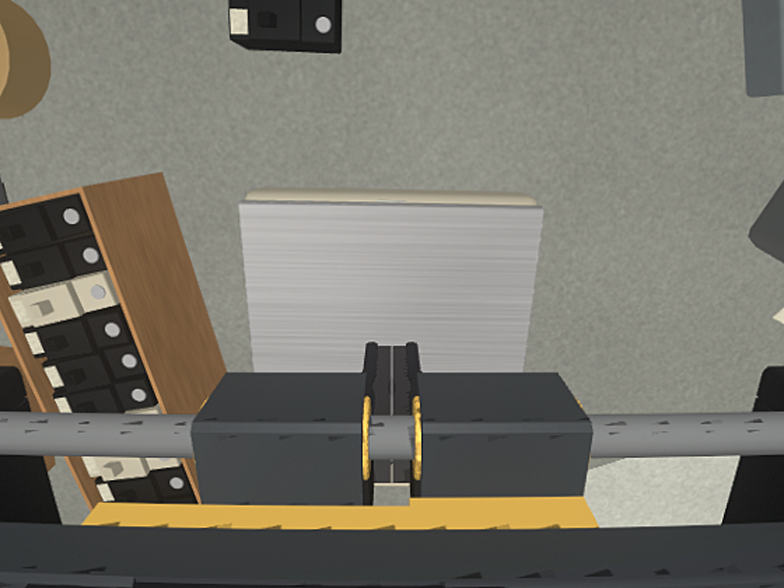

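```bash
cat >> h.py <<'E'
def kw(name):
    a=np.load(f"pics/{name}.npy");return cam("wrist",dict(position=a[:3],tool_rot=a[3:]))
E
python3 - <<'E'
from h import *
for z in(.072,.074):
  q=unproj(np.array([(240,203),(543,208)])/1.4,z,kw("w1"));d=q[0]-q[1];yaw=np.arctan2(-d[0],d[1]);m=q.mean(0)
  u=np.array([np.cos(yaw),np.sin(yaw)])
  print(q.round(4),np.linalg.norm(d),yaw,"high",m[:2]-.013*u,"ctr",m[:2]-.0948*u)
h=np.r_[m[:2]-.013*u,.10];print(go(h,down(yaw)))
E
```

```text
[[ 0.6278 -0.1285  0.072 ]
 [ 0.595  -0.3422  0.072 ]] 0.21625365600499122 -0.15196534939138903 high [ 0.59855093 -0.23337473] ctr [ 0.51769364 -0.22099175]
[[ 0.628  -0.1291  0.074 ]
 [ 0.5954 -0.3416  0.074 ]] 0.2150200514285322 -0.15196534939138936 high [ 0.59883166 -0.23341077] ctr [ 0.51797436 -0.2210278 ]
(array([ 21. ,  -0.3, 149.7]), array([0.0008, 0.0008, 0.0154]))
```

Call:
{"op": "send_rows", "data": {
  "xyz": [
    [4, 0, 15],
    [8, 0, 40],
    [12, 0, 70],
    [16, 0, 100],
    [20, 0, 125],
    [21, 0, 142],
    [21, 0, 150],
    [21, 0, 154],
    [21, 0, 155],
    [21, 0, 155]
  ],
  "dr": [
    [0, 0, 0.004],
    [0, 0, 0.008],
    [0, 0, 0.012],
    [0, 0, 0.015],
    [0, 0, 0.015],
    [0, 0, 0.015],
    [0, 0, 0.015],
    [0, 0, 0.015],
    [0, 0, 0.015],
    [0, 0, 0.015]
  ]
}}

```text
time: 2.65
position: [0.6001, -0.233, 0.0961]
tool_rot: [3.132, -0.237, 0.002]
ft_force: [1.3, 0.2, 1.7]
grip_width: 0.001
grip_force: 0.0
```

Call:
{"op": "send_rows", "data": {
  "xyz": [
    [0, 0, 2],
    [0, 0, 4],
    [0, 0, 6],
    [0, 0, 8],
    [0, 0, 10],
    [0, 0, 12],
    [0, 0, 13],
    [0, 0, 14],
    [0, 0, 15],
    [0, 0, 15]
  ],
  "dr": [
    [0, 0, 0],
    [0, 0, 0],
    [0, 0, 0],
    [0, 0, 0],
    [0, 0, 0],
    [0, 0, 0],
    [0, 0, 0],
    [0, 0, 0],
    [0, 0, 0],
    [0, 0, 0]
  ]
}}

```text
time: 3.48
position: [0.5996, -0.2323, 0.0797]
tool_rot: [-3.133, 0.236, 0.001]
ft_force: [-0.5, -0.0, -0.3]
grip_width: 0.004
grip_force: 0.0
```

Call:
{"op": "send_rows", "data": {
  "xyz": [
    [0, 0, 0.5],
    [0, 0, 1],
    [0, 0, 1.5],
    [0, 0, 2],
    [0, 0, 2.5],
    [0, 0, 3],
    [0, 0, 3],
    [0, 0, 3],
    [0, 0, 3],
    [0, 0, 3]
  ],
  "dr": [
    [0, 0, 0],
    [0, 0, 0],
    [0, 0, 0],
    [0, 0, 0],
    [0, 0, 0],
    [0, 0, 0],
    [0, 0, 0],
    [0, 0, 0],
    [0, 0, 0],
    [0, 0, 0]
  ]
}}

```text
time: 4.32
position: [0.5997, -0.2323, 0.077]
tool_rot: [3.133, -0.236, 0.0]
ft_force: [0.4, 0.2, -0.4]
grip_width: 0.004
grip_force: 0.0
```

Call:
{"op": "send_rows", "data": {
  "xyz": [
    [0, 0, 0.5],
    [0, 0, 1],
    [0, 0, 1.5],
    [0, 0, 2],
    [0, 0, 2.5],
    [0, 0, 3],
    [0, 0, 3],
    [0, 0, 3],
    [0, 0, 3],
    [0, 0, 3]
  ],
  "dr": [
    [0, 0, 0],
    [0, 0, 0],
    [0, 0, 0],
    [0, 0, 0],
    [0, 0, 0],
    [0, 0, 0],
    [0, 0, 0],
    [0, 0, 0],
    [0, 0, 0],
    [0, 0, 0]
  ]
}}

```text
time: 5.15
position: [0.5997, -0.2323, 0.074]
tool_rot: [3.133, -0.236, 0.0]
ft_force: [-0.8, 0.0, 0.8]
grip_width: 0.006
grip_force: 0.0
```

```bash
python3 - <<'E'
from h import *
import numpy as np
get=get_state();print(get["ft_force"],get["position"])
a=get_image("wrist")[:,:,::-1];np.save("pics/w2.npy",np.r_[get["position"],get["tool_rot"]])
b=get_image("side")[130:240,230:390,::-1]
a=cv2.resize(a,(560,420));b=cv2.resize(b,None,fx=3.5,fy=3.5,interpolation=cv2.INTER_CUBIC)
cv2.imwrite("pics/w2.png",a);cv2.imwrite("pics/s2.png",b)
E
```

```text
[-0.77898214  0.00760897  0.78687022] [ 0.59969846 -0.23232049  0.07399226]
```

View pics/w2.png

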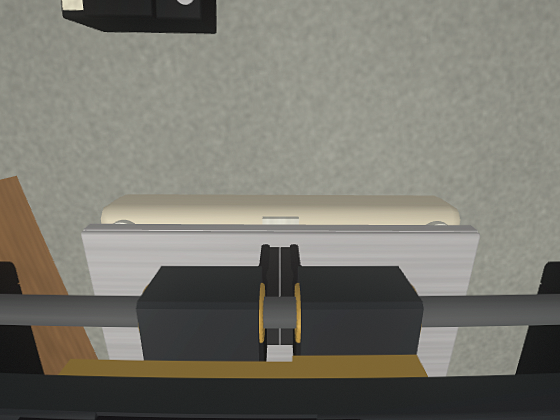

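```bash
python3 - <<'E'
from h import *
for n,p in(("w1",np.array([(240,203),(543,208)])/1.4),("w2",np.array([(82.5,231),(478.5,232.5)]))):
  for z in(.055,.06,.065,.07,.075):
    q=unproj(p,z,kw(n));print(n,z,np.linalg.norm(q[0]-q[1]).round(4),q.round(4)[:,:2].tolist())
s=get_state()
k=kw("w2");A=R.from_rotvec(s["tool_rot"])
for z in(0,.012,.017,.022):print(z,proj(A.apply([0,0,z])+s["position"],k).round(1))
E
```

```text
w1 0.055 0.2267 [[0.6262, -0.123], [0.5919, -0.3471]]
w1 0.06 0.2237 [[0.6266, -0.1246], [0.5928, -0.3457]]
w1 0.065 0.2206 [[0.6271, -0.1262], [0.5937, -0.3442]]
w1 0.07 0.2175 [[0.6276, -0.1278], [0.5947, -0.3428]]
w1 0.075 0.2144 [[0.6281, -0.1294], [0.5956, -0.3414]]
w2 0.055 0.2359 [[0.6234, -0.1175], [0.5873, -0.3506]]
w2 0.06 0.2298 [[0.625, -0.1208], [0.5897, -0.3479]]
w2 0.065 0.2237 [[0.6265, -0.1241], [0.5922, -0.3451]]
w2 0.07 0.2175 [[0.628, -0.1274], [0.5947, -0.3424]]
w2 0.075 0.2114 [[0.6295, -0.1308], [0.5971, -0.3396]]
0 [[279.1 255.4]]
0.012 [[279.1 246.2]]
0.017 [[279.1 242.7]]
0.022 [[279.1 239.4]]
```

View pics/s2.png

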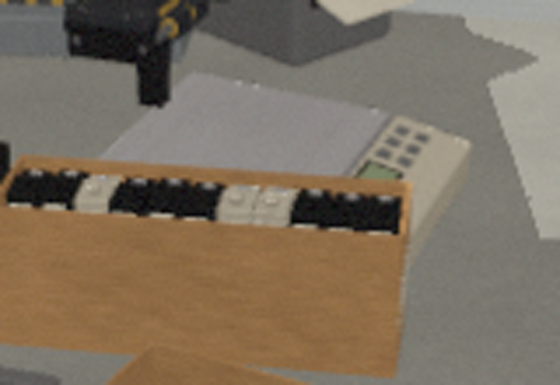

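```bash
python3 - <<'E'
from h import *
s=get_state();A=R.from_rotvec(s["tool_rot"]);k=cam("side")
c=lambda P:((proj(P,k)-[230,130])*3.5).round(1).tolist()
for x in(-.0095,0,.0095):
  for z in(-.01,0,.017):print(x,z,c(A.apply([x,0,z])+s["position"]))
for z in(.062,.07,.074):print("far edge -y, +y",z,c([[.5947,-.3424,z],[.628,-.1274,z]]))
u=np.array([np.cos(.152),-np.sin(.152)]);v=np.array([u[1]*-1,u[0]]);C=np.array([.518,-.221])
print("near level",[c(np.r_[C-.095*u+e*.11*v,.062])for e in(1,-1)])
E
```

```text
-0.0095 -0.01 [[164.9, 105.9]]
-0.0095 0 [[165.0, 116.6]]
-0.0095 0.017 [[165.3, 134.8]]
0 -0.01 [[154.7, 104.3]]
0 0 [[154.8, 115.1]]
0 0.017 [[155.2, 133.2]]
0.0095 -0.01 [[144.5, 102.8]]
0.0095 0 [[144.7, 113.5]]
0.0095 0.017 [[145.1, 131.6]]
far edge -y, +y 0.062 [[190.8, 81.3], [89.1, 175.2]]
far edge -y, +y 0.07 [[190.7, 73.2], [88.8, 166.3]]
far edge -y, +y 0.074 [[190.7, 69.1], [88.6, 161.8]]
near level [[[308.5, 213.4]], [[389.8, 110.6]]]
```

Call:
{"op": "send_rows", "data": {
  "xyz": [
    [0, 0, 0.5],
    [0, 0, 1.5],
    [0, 0, 2.5],
    [0, 0, 3.5],
    [0, 0, 4.5],
    [0, 0, 5.5],
    [0, 0, 6.5],
    [0, 0, 7],
    [0, 0, 7],
    [0, 0, 7]
  ],
  "dr": [
    [0, 0, 0],
    [0, 0, 0],
    [0, 0, 0],
    [0, 0, 0],
    [0, 0, 0],
    [0, 0, 0],
    [0, 0, 0],
    [0, 0, 0],
    [0, 0, 0],
    [0, 0, 0]
  ]
}}

```text
time: 6.08
position: [0.5997, -0.2323, 0.0669]
tool_rot: [3.133, -0.236, -0.0]
ft_force: [0.1, 0.3, 0.3]
grip_width: 0.005
grip_force: 0.0
```

Call:
{"op": "send_rows", "data": {
  "xyz": [
    [0, 0, 0.5],
    [0, 0, 1],
    [0, 0, 1.5],
    [0, 0, 2],
    [0, 0, 2.5],
    [0, 0, 3],
    [0, 0, 3.5],
    [0, 0, 4],
    [0, 0, 4],
    [0, 0, 4]
  ],
  "dr": [
    [0, 0, 0],
    [0, 0, 0],
    [0, 0, 0],
    [0, 0, 0],
    [0, 0, 0],
    [0, 0, 0],
    [0, 0, 0],
    [0, 0, 0],
    [0, 0, 0],
    [0, 0, 0]
  ]
}}

```text
time: 6.92
position: [0.5996, -0.2323, 0.0629]
tool_rot: [3.133, -0.236, -0.0]
ft_force: [0.0, -0.0, 0.1]
grip_width: 0.004
grip_force: 0.0
```

Call:
{"op": "send_rows", "data": {
  "xyz": [
    [0, 0, 0.5],
    [0, 0, 1],
    [0, 0, 1.5],
    [0, 0, 2],
    [0, 0, 2.5],
    [0, 0, 3],
    [0, 0, 3.5],
    [0, 0, 4],
    [0, 0, 4],
    [0, 0, 4]
  ],
  "dr": [
    [0, 0, 0],
    [0, 0, 0],
    [0, 0, 0],
    [0, 0, 0],
    [0, 0, 0],
    [0, 0, 0],
    [0, 0, 0],
    [0, 0, 0],
    [0, 0, 0],
    [0, 0, 0]
  ]
}}

```text
time: 7.75
position: [0.5998, -0.2323, 0.0596]
tool_rot: [3.132, -0.236, 0.0]
ft_force: [-1.7, -0.1, 5.1]
grip_width: 0.007
grip_force: 2.7
```

Call:
{"op": "send_rows", "data": {
  "xyz": [
    [0, 0, 0.5],
    [0, 0, 1],
    [0, 0, 1.5],
    [0, 0, 2],
    [0, 0, 2.5],
    [0, 0, 3],
    [0, 0, 3],
    [0, 0, 3],
    [0, 0, 3],
    [0, 0, 3]
  ],
  "dr": [
    [0, 0, 0],
    [0, 0, 0],
    [0, 0, 0],
    [0, 0, 0],
    [0, 0, 0],
    [0, 0, 0],
    [0, 0, 0],
    [0, 0, 0],
    [0, 0, 0],
    [0, 0, 0]
  ]
}}

```text
time: 8.58
position: [0.5999, -0.2324, 0.0565]
tool_rot: [3.132, -0.236, 0.001]
ft_force: [-1.0, 0.5, 5.2]
grip_width: 0.004
grip_force: 2.7
```

Call:
{"op": "send_rows", "data": {
  "xyz": [
    [0, 0, 0.5],
    [0, 0, 1],
    [0, 0, 1.5],
    [0, 0, 2],
    [0, 0, 2.5],
    [0, 0, 3],
    [0, 0, 3.5],
    [0, 0, 4],
    [0, 0, 4],
    [0, 0, 4]
  ],
  "dr": [
    [0, 0, 0],
    [0, 0, 0],
    [0, 0, 0],
    [0, 0, 0],
    [0, 0, 0],
    [0, 0, 0],
    [0, 0, 0],
    [0, 0, 0],
    [0, 0, 0],
    [0, 0, 0]
  ]
}}

```text
time: 9.42
position: [0.6, -0.2324, 0.0524]
tool_rot: [3.132, -0.236, 0.001]
ft_force: [-1.3, 1.1, 4.5]
grip_width: 0.004
grip_force: 2.6
```

Call:
{"op": "send_rows", "data": {
  "xyz": [
    [0, 0, 0.5],
    [0, 0, 1],
    [0, 0, 1.5],
    [0, 0, 2],
    [0, 0, 2],
    [0, 0, 2],
    [0, 0, 2],
    [0, 0, 2],
    [0, 0, 2],
    [0, 0, 2]
  ],
  "dr": [
    [0, 0, 0],
    [0, 0, 0],
    [0, 0, 0],
    [0, 0, 0],
    [0, 0, 0],
    [0, 0, 0],
    [0, 0, 0],
    [0, 0, 0],
    [0, 0, 0],
    [0, 0, 0]
  ]
}}

```text
time: 10.25
position: [0.6, -0.2324, 0.0506]
tool_rot: [3.132, -0.236, 0.001]
ft_force: [-2.8, 0.6, 5.9]
grip_width: 0.002
grip_force: 3.0
```

Call:
{"op": "send_rows", "data": {
  "xyz": [
    [0, 0, 0.5],
    [0, 0, 1],
    [0, 0, 1.5],
    [0, 0, 1.5],
    [0, 0, 1.5],
    [0, 0, 1.5],
    [0, 0, 1.5],
    [0, 0, 1.5],
    [0, 0, 1.5],
    [0, 0, 1.5]
  ],
  "dr": [
    [0, 0, 0],
    [0, 0, 0],
    [0, 0, 0],
    [0, 0, 0],
    [0, 0, 0],
    [0, 0, 0],
    [0, 0, 0],
    [0, 0, 0],
    [0, 0, 0],
    [0, 0, 0]
  ]
}}

```text
time: 11.08
position: [0.6001, -0.2324, 0.0504]
tool_rot: [3.132, -0.236, 0.001]
ft_force: [-3.8, 1.6, 12.5]
grip_width: 0.004
grip_force: 6.2
```

Call:
{"op": "send_rows", "data": {
  "xyz": [
    [0, 0, -3],
    [0, 0, -8],
    [0, 0, -20],
    [0, 0, -40],
    [0, 0, -65],
    [0, 0, -95],
    [0, 0, -125],
    [0, 0, -155],
    [0, 0, -180],
    [0, 0, -190]
  ],
  "dr": [
    [0, 0, 0],
    [0, 0, 0],
    [0, 0, 0],
    [0, 0, 0],
    [0, 0, 0],
    [0, 0, 0],
    [0, 0, 0],
    [0, 0, 0],
    [0, 0, 0],
    [0, 0, 0]
  ]
}}

```text
time: 11.92
position: [0.6015, -0.2327, 0.2436]
tool_rot: [3.131, -0.236, 0.01]
ft_force: [1.2, -0.2, -0.2]
grip_width: 0.005
grip_force: 0.0
```

Call:
{"op": "send_rows", "data": {
  "xyz": [
    [0, 0, -10],
    [0, 0, -10],
    [0, 0, -10],
    [0, 0, -10],
    [0, 0, -10],
    [0, 0, -10],
    [0, 0, -10],
    [0, 0, -10],
    [0, 0, -10],
    [0, 0, -10]
  ],
  "dr": [
    [0, 0, 0],
    [0, 0, 0],
    [0, 0, 0],
    [0, 0, 0],
    [0, 0, 0],
    [0, 0, 0],
    [0, 0, 0],
    [0, 0, 0],
    [0, 0, 0],
    [0, 0, 0]
  ],
  "jaw": 87
}}

```text
time: 12.75
position: [0.5997, -0.2323, 0.2484]
tool_rot: [3.133, -0.236, -0.0]
ft_force: [-0.0, 0.2, -0.2]
grip_width: 0.685
grip_force: 0.0
```

```bash
python3 - <<'E'
from h import *
s=snap("wrist","w3.png");print(s["position"],s["tool_rot"],s["ft_force"],s["grip_width"],s["time"])
print(np.linalg.norm(s["position"]))
E
```

```text
[ 0.5996842  -0.23226696  0.24837852] [ 3.13270306e+00 -2.35631577e-01 -5.45238337e-05] [-0.0265436   0.17413071 -0.23335881] 0.6849488906950374 12.75
0.6893917424286277
```

View pics/w3.png

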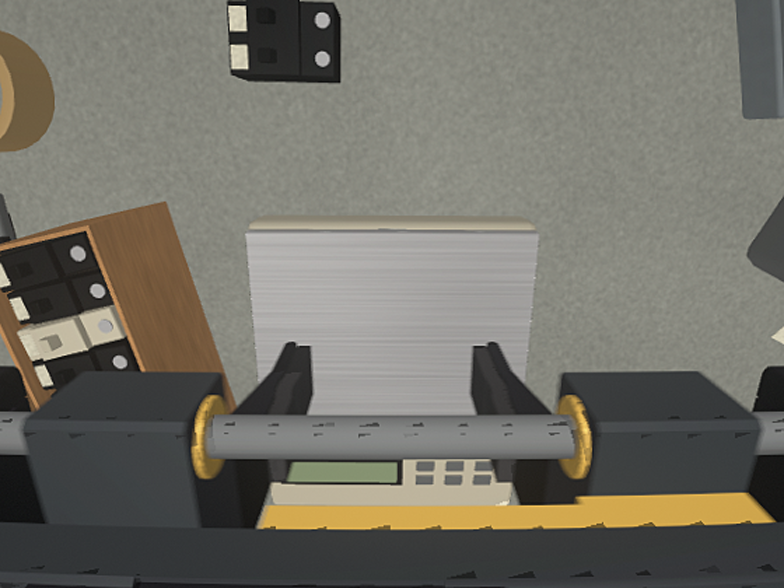

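```bash
python3 - <<'E'
from h import *
for z in(.055,.06,.065,.07):
    q=unproj(np.array([(247,233),(538,232)])/1.4,z,kw("w3"));d=q[0]-q[1];yaw=np.arctan2(-d[0],d[1]);print(z,np.linalg.norm(d).round(4),yaw.round(4),q[:,:2].round(4).tolist(),(q.mean(0)[:2]-.095*np.array([np.cos(yaw),np.sin(yaw)])).round(4))
s=get_state()
print(go([.59,.255,.26],down(-.07)))
E
```

```text
0.055 0.2205 -0.1463 [[0.6265, -0.1259], [0.5944, -0.344]] [ 0.5164 -0.2211]
0.06 0.2174 -0.1463 [[0.6273, -0.1275], [0.5955, -0.3426]] [ 0.5174 -0.2212]
0.065 0.2144 -0.1463 [[0.628, -0.1291], [0.5967, -0.3413]] [ 0.5184 -0.2214]
0.07 0.2114 -0.1463 [[0.6288, -0.1308], [0.5979, -0.3399]] [ 0.5194 -0.2215]
(array([ -82.5, -480.4,  -11.6]), array([ 0.0001, -0.    , -0.0802]))
```

Call:
{"op": "send_rows", "data": {
  "xyz": [
    [-3, -18, -8],
    [-8, -48, -12],
    [-14, -83, -12],
    [-20, -120, -12],
    [-27, -158, -12],
    [-34, -196, -12],
    [-40, -234, -12],
    [-46, -272, -12],
    [-53, -310, -12],
    [-59, -346, -12]
  ],
  "dr": [
    [0, 0, 0],
    [0, 0, -0.01],
    [0, 0, -0.02],
    [0, 0, -0.03],
    [0, 0, -0.04],
    [0, 0, -0.05],
    [0, 0, -0.06],
    [0, 0, -0.07],
    [0, 0, -0.075],
    [0, 0, -0.08]
  ]
}}

```text
time: 13.63
position: [0.5927, 0.1209, 0.2609]
tool_rot: [-3.14, 0.109, -0.001]
ft_force: [0.9, 0.7, -0.4]
grip_width: 1.002
grip_force: 0.0
```

```bash
python3 - <<'E'
from h import *
print(go([.59,.255,.26],down(-.07)))
E
```

```text
(array([ -12. , -133.6,    0.9]), array([-0.0001, -0.0008,  0.0006]))
```

Call:
{"op": "send_rows", "data": {
  "xyz": [
    [-3, -30, 0],
    [-6, -60, 0],
    [-9, -88, 0],
    [-11, -108, 0],
    [-12, -122, 0],
    [-12, -130, 0],
    [-12, -134, 0],
    [-12, -134, 0],
    [-12, -134, 0],
    [-12, -134, 0]
  ],
  "dr": [
    [0, 0, 0],
    [0, 0, 0],
    [0, 0, 0],
    [0, 0, 0],
    [0, 0, 0],
    [0, 0, 0],
    [0, 0, 0],
    [0, 0, 0],
    [0, 0, 0],
    [0, 0, 0]
  ]
}}

```text
time: 14.47
position: [0.5912, 0.2513, 0.2604]
tool_rot: [3.138, -0.114, 0.0]
ft_force: [0.1, -1.0, 0.1]
grip_width: 1.001
grip_force: 0.0
```

```bash
python3 - <<'E'
from h import *
s=snap("wrist","w4.png");print(s["position"],s["tool_rot"],s["ft_force"],s["grip_width"],s["time"])
E
```

```text
[0.59121337 0.25125065 0.26036364] [ 3.13839781e+00 -1.14186533e-01  4.01334982e-04] [ 0.14795766 -0.98137339  0.05870258] 1.0005641337569182 14.4667
```

View pics/w4.png

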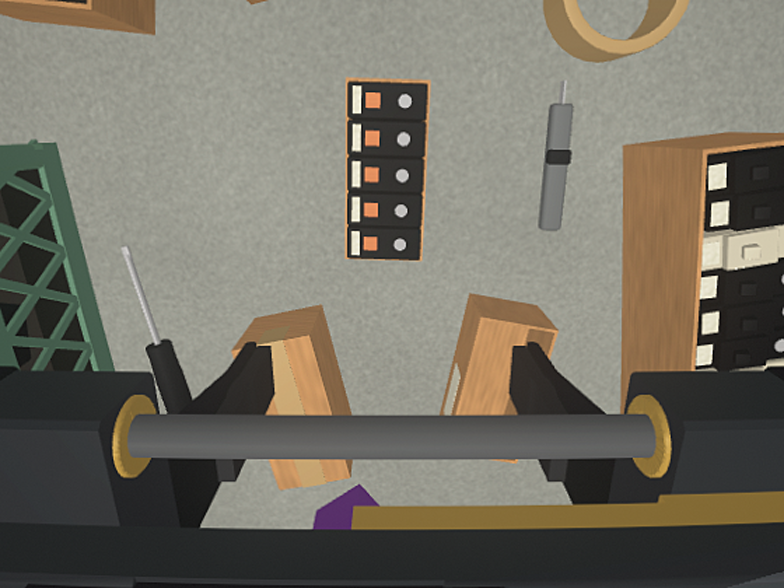

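```bash
python3 - <<'E'
from h import *
q=unproj(np.array([(346,79),(430,80),(421,261),(347,259)])/1.4,.062,kw("w4"));print(q.round(4).tolist())
m=q.mean(0);a=(q[0]+q[1]-q[2]-q[3])/2;b=(q[0]+q[3]-q[1]-q[2])/2
print(m,np.linalg.norm(a),np.linalg.norm(b),np.arctan2(a[1],a[0]),np.arctan2(-b[0],b[1]))
for y in(np.arctan2(a[1],a[0]),):print(go([m[0],m[1],.13],down(y)))
E
```

```text
[[0.7129, 0.274, 0.062], [0.7079, 0.215, 0.062], [0.577, 0.2287, 0.062], [0.5828, 0.286, 0.062]]
[0.6451448  0.25090842 0.062     ] 0.13114996501890275 0.05836317453941481 -0.09797316166768012 -0.0921620652560485
(array([ 53.9,  -3.5, 130.5]), array([ 0.0009, -0.0003,  0.0254]))
```

Call:
{"op": "send_rows", "data": {
  "xyz": [
    [10, -1, 10],
    [22, -2, 30],
    [34, -3, 55],
    [44, -3.5, 80],
    [51, -3.5, 100],
    [54, -3.5, 115],
    [54, -3.5, 125],
    [54, -3.5, 130],
    [54, -3.5, 130],
    [54, -3.5, 130]
  ],
  "dr": [
    [0, 0, 0.005],
    [0, 0, 0.01],
    [0, 0, 0.015],
    [0, 0, 0.02],
    [0, 0, 0.023],
    [0, 0, 0.023],
    [0, 0, 0.023],
    [0, 0, 0.023],
    [0, 0, 0.023],
    [0, 0, 0.023]
  ]
}}

```text
time: 15.35
position: [0.6448, 0.2533, 0.1314]
tool_rot: [-3.138, 0.146, -0.002]
ft_force: [-0.1, 0.5, 1.1]
grip_width: 1.001
grip_force: 0.0
```

```bash
python3 - <<'E'
from h import *
print(go([.645,.251,.015],down(-.095)))
E
```

```text
(array([  0.3,   2.4, 116.4]), array([-0.0006, -0.0012,  0.0023]))
```

Call:
{"op": "send_rows", "data": {
  "xyz": [
    [0, 2, 10],
    [0, 2, 28],
    [0, 2, 50],
    [0, 2, 72],
    [0, 2, 90],
    [0, 2, 103],
    [0, 2, 111],
    [0, 2, 115],
    [0, 2, 116],
    [0, 2, 116]
  ],
  "dr": [
    [0, 0, 0.002],
    [0, 0, 0.002],
    [0, 0, 0.002],
    [0, 0, 0.002],
    [0, 0, 0.002],
    [0, 0, 0.002],
    [0, 0, 0.002],
    [0, 0, 0.002],
    [0, 0, 0.002],
    [0, 0, 0.002]
  ]
}}

```text
time: 16.18
position: [0.645, 0.2512, 0.0152]
tool_rot: [-3.138, 0.149, -0.002]
ft_force: [-0.2, -0.3, -0.2]
grip_width: 1.003
grip_force: 0.0
```

Call:
{"op": "send_rows", "data": {
  "xyz": [
    [0, 0, 0],
    [0, 0, 0],
    [0, 0, 0],
    [0, 0, 0],
    [0, 0, 0],
    [0, 0, 0],
    [0, 0, 0],
    [0, 0, 0],
    [0, 0, 0],
    [0, 0, 0]
  ],
  "dr": [
    [0, 0, 0],
    [0, 0, 0],
    [0, 0, 0],
    [0, 0, 0],
    [0, 0, 0],
    [0, 0, 0],
    [0, 0, 0],
    [0, 0, 0],
    [0, 0, 0],
    [0, 0, 0]
  ],
  "jaw": 50,
  "grip_force": 30
}}

```text
time: 17.02
position: [0.6446, 0.2513, 0.0147]
tool_rot: [-3.138, 0.149, -0.001]
ft_force: [0.2, 1.2, 2.8]
grip_width: 0.687
grip_force: 30.0
```

Call:
{"op": "send_rows", "data": {
  "xyz": [
    [0, 0, -2],
    [0, 0, -5],
    [0, 0, -9],
    [0, 0, -14],
    [0, 0, -20],
    [0, 0, -26],
    [0, 0, -31],
    [0, 0, -34],
    [0, 0, -35],
    [0, 0, -35]
  ],
  "dr": [
    [0, 0, 0],
    [0, 0, 0],
    [0, 0, 0],
    [0, 0, 0],
    [0, 0, 0],
    [0, 0, 0],
    [0, 0, 0],
    [0, 0, 0],
    [0, 0, 0],
    [0, 0, 0]
  ],
  "grip_force": 38
}}

```text
time: 17.85
position: [0.6447, 0.2509, 0.0499]
tool_rot: [-3.138, 0.15, -0.001]
ft_force: [0.3, 0.0, -6.5]
grip_width: 0.69
grip_force: 38.0
```

```bash
python3 - <<'E'
from h import *
s=get_state();print(s["torque"],s["ft_force"])
im=get_image("side")[170:310,130:330,::-1];cv2.imwrite("pics/s5.png",cv2.resize(im,None,fx=3.5,fy=3.5,interpolation=cv2.INTER_CUBIC))
E
```

```text
[ 0.01226231  0.03732049 -0.01421234] [ 3.19410851e-01  2.38230911e-03 -6.51796281e+00]
```

View pics/s5.png

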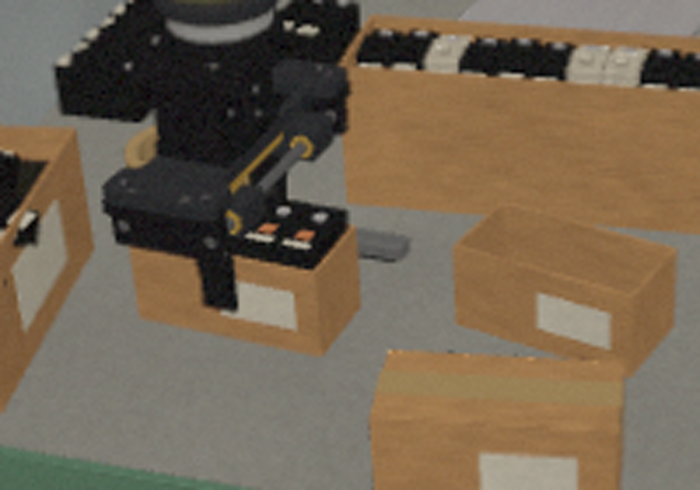

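Call:
{"op": "send_rows", "data": {
  "xyz": [
    [0, 0, -4],
    [0, 0, -13],
    [0, 0, -27],
    [0, 0, -44],
    [0, 0, -63],
    [0, 0, -82],
    [0, 0, -100],
    [0, 0, -115],
    [0, 0, -126],
    [0, 0, -132]
  ],
  "dr": [
    [0, 0, 0],
    [0, 0, 0],
    [0, 0, 0],
    [0, 0, 0],
    [0, 0, 0],
    [0, 0, 0],
    [0, 0, 0],
    [0, 0, 0],
    [0, 0, 0],
    [0, 0, 0]
  ]
}}

```text
time: 18.73
position: [0.6453, 0.2516, 0.1847]
tool_rot: [-3.137, 0.149, -0.006]
ft_force: [0.4, -0.8, -6.3]
grip_width: 0.682
grip_force: 38.0
```

```bash
python3 - <<'E'
from h import *
print(go([.5175,-.221,.182],down(-.149)))
E
```

```text
(array([-82.4, 482.6,   1.6]), array([-0.0018, -0.0035,  0.054 ]))
```

Call:
{"op": "send_rows", "data": {
  "xyz": [
    [-1, 4, 0],
    [-2, 13, 0],
    [-5, 28, 0],
    [-8, 48, 0],
    [-13, 73, 0],
    [-18, 103, 0],
    [-23, 134, 0],
    [-28, 165, 0],
    [-33, 196, 0],
    [-38, 227, 0]
  ],
  "dr": [
    [0, 0, 0],
    [0, 0, 0],
    [0, 0, 0],
    [0, 0, 0.005],
    [0, 0, 0.01],
    [0, 0, 0.015],
    [0, 0, 0.02],
    [0, 0, 0.025],
    [0, 0, 0.03],
    [0, 0, 0.03]
  ]
}}

```text
time: 19.57
position: [0.5831, 0.0258, 0.18]
tool_rot: [3.134, -0.198, -0.004]
ft_force: [1.3, -0.7, -5.9]
grip_width: 0.685
grip_force: 38.0
```

Call:
{"op": "send_rows", "data": {
  "xyz": [
    [-5, 31, 0],
    [-10, 62, 0],
    [-15, 93, 0],
    [-20, 124, 0],
    [-25, 153, 0],
    [-30, 180, 0],
    [-35, 204, 0],
    [-39, 223, 0],
    [-42, 238, 0],
    [-44, 248, 0]
  ],
  "dr": [
    [0, 0, 0],
    [0, 0, 0.005],
    [0, 0, 0.01],
    [0, 0, 0.01],
    [0, 0, 0.015],
    [0, 0, 0.02],
    [0, 0, 0.02],
    [0, 0, 0.024],
    [0, 0, 0.024],
    [0, 0, 0.024]
  ]
}}

```text
time: 20.4
position: [0.5078, -0.2149, 0.1801]
tool_rot: [3.132, -0.24, -0.005]
ft_force: [0.1, -0.4, -6.4]
grip_width: 0.689
grip_force: 38.0
```

Call:
{"op": "send_rows", "data": {
  "xyz": [
    [0, 4, 0],
    [0, 6, 0],
    [0, 7, 0],
    [0, 7, 0],
    [0, 7, 0],
    [0, 7, 0],
    [0, 7, 0],
    [0, 7, 0],
    [0, 7, 0],
    [0, 7, 0]
  ],
  "dr": [
    [0, 0, 0],
    [0, 0, 0],
    [0, 0, 0],
    [0, 0, 0],
    [0, 0, 0],
    [0, 0, 0],
    [0, 0, 0],
    [0, 0, 0],
    [0, 0, 0],
    [0, 0, 0]
  ]
}}

```text
time: 21.23
position: [0.5095, -0.2189, 0.1815]
tool_rot: [3.133, -0.234, 0.0]
ft_force: [0.1, -0.0, -6.5]
grip_width: 0.685
grip_force: 38.0
```

```bash
python3 - <<'E'
from h import *
s=snap("wrist","w6.png");print(s["position"],s["tool_rot"],s["ft_force"],s["grip_width"],s["time"])
print(go([.5175,-.221,.092],down(-.149)))
E
```

```text
[ 0.50945385 -0.21888498  0.18148401] [ 3.13277493e+00 -2.33799009e-01  6.81690996e-05] [ 0.10872808 -0.03196959 -6.54476991] 0.6847553996654157 21.2333
(array([ 8.3,  0.8, 89.5]), array([ 0.0001, -0.0001, -0.0001]))
```

View pics/w6.png

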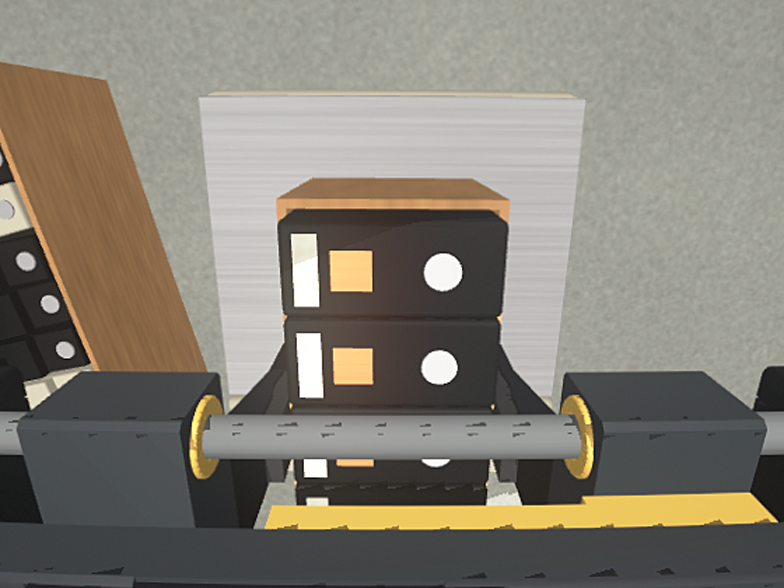

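```bash
python3 - <<'E'
from h import *
k=kw("w6")
for n,p,z,h in(("plat",[(200,97),(585,99)],.062,.095),("cart",[(277,199),(509,199)],.1815-.0147+.062,.066),("cartbot",[(309,179),(474,179)],.1815-.0147,.066)):
    q=unproj(np.array(p)/1.4,z,k);d=q[0]-q[1];yaw=np.arctan2(-d[0],d[1]);print(n,np.linalg.norm(d).round(4),yaw.round(4),(q.mean(0)[:2]-h*np.array([np.cos(yaw),np.sin(yaw)])).round(4),q[:,:2].round(4).tolist())
E
```

```text
plat 0.2168 -0.1537 [ 0.5169 -0.2204] [[0.6273, -0.1279], [0.5941, -0.3421]]
cart 0.0591 -0.1487 [ 0.5103 -0.2197] [[0.5799, -0.2002], [0.5712, -0.2587]]
cartbot 0.0619 -0.1487 [ 0.5098 -0.2192] [[0.5797, -0.1984], [0.5705, -0.2597]]
```

Call:
{"op": "send_rows", "data": {
  "xyz": [
    [1, 0, 3],
    [2, 0, 10],
    [4, 0, 20],
    [6, 0, 32],
    [7, 0.5, 45],
    [7.5, 0.5, 58],
    [7.5, 0.5, 69],
    [7.5, 0.5, 78],
    [7.5, 0.5, 84],
    [7.5, 0.5, 87]
  ],
  "dr": [
    [0, 0, 0],
    [0, 0, 0],
    [0, 0, 0],
    [0, 0, 0],
    [0, 0, 0],
    [0, 0, 0],
    [0, 0, 0.001],
    [0, 0, 0.001],
    [0, 0, 0.001],
    [0, 0, 0.001]
  ]
}}

```text
time: 22.12
position: [0.5161, -0.2204, 0.0931]
tool_rot: [-3.132, 0.236, 0.003]
ft_force: [-0.1, 0.8, -4.6]
grip_width: 0.686
grip_force: 38.0
```

Call:
{"op": "send_rows", "data": {
  "xyz": [
    [0, 0, 1],
    [0, 0, 2],
    [0, 0, 2],
    [0, 0, 2],
    [0, 0, 2],
    [0, 0, 2],
    [0, 0, 2],
    [0, 0, 2],
    [0, 0, 2],
    [0, 0, 2]
  ],
  "dr": [
    [0, 0, 0],
    [0, 0, 0],
    [0, 0, 0],
    [0, 0, 0],
    [0, 0, 0],
    [0, 0, 0],
    [0, 0, 0],
    [0, 0, 0],
    [0, 0, 0],
    [0, 0, 0]
  ]
}}

```text
time: 22.95
position: [0.5167, -0.2206, 0.0925]
tool_rot: [3.133, -0.236, -0.0]
ft_force: [0.7, 0.5, -5.8]
grip_width: 0.686
grip_force: 38.0
```

```bash
python3 - <<'E'
from h import *
s=snap("side","s7.png",(170,100,400,270),3.4);print(s["position"],s["tool_rot"],s["ft_force"],s["grip_width"],s["time"])
C=np.array([.517,-.2208]);w=-.15;u=np.array([np.cos(w),np.sin(w)]);v=np.array([-u[1],u[0]]);k=cam("side")
for z in(.072,.077,.082):print(z,[((proj(np.r_[C+a*.066*u+b*.03*v,z],k)-[170,100])*3.4).round(0).tolist()[0] for a,b in((1,1),(-1,1),(-1,-1))])
print([((proj(np.r_[C+a*.095*u+b*.11*v,.062],k)-[170,100])*3.4).round(0).tolist()[0] for a,b in((1,-1),(-1,-1),(1,1))])
E
```

```text
[ 0.51671943 -0.22059342  0.09245189] [ 3.13265558e+00 -2.35673244e-01 -5.36027073e-05] [ 0.65425528  0.46986079 -5.83720928] 0.6857966674528438 22.95
0.072 [[360.0, 231.0], [504.0, 254.0], [526.0, 228.0]]
0.077 [[360.0, 226.0], [504.0, 249.0], [526.0, 222.0]]
0.082 [[360.0, 220.0], [504.0, 243.0], [526.0, 217.0]]
[[390.0, 180.0], [584.0, 209.0], [291.0, 273.0]]
```

View pics/s7.png

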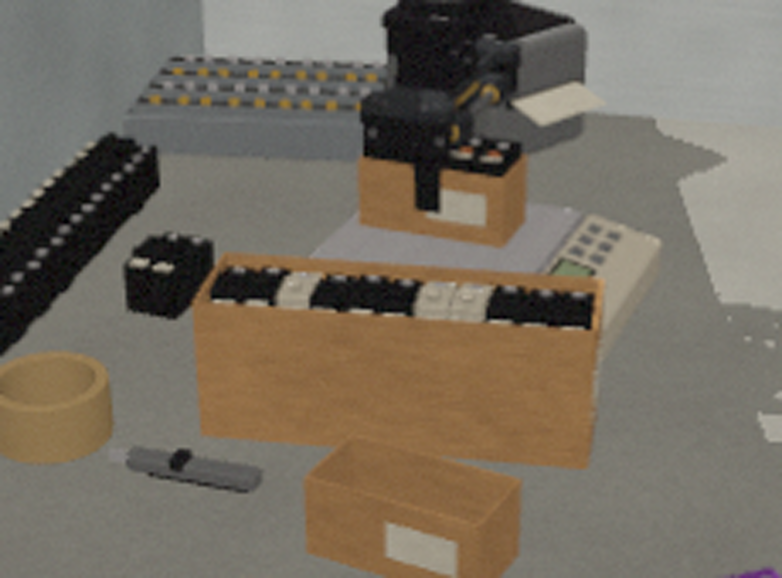

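The side view shows the carton level, with its lower corners at about (360,224), (506,246) and (525,222). Those match an underside about 78 mm up, 16 mm above the platter, centred and square.

```bash
python3 -c "
from bench import *
print(close_job())"
```

```text
the job is handed in; nothing more can be done
None
```

I pressed the platter's far edge down until it stopped moving (force rose to 12.5 N) and it looked level; the arm now holds the carton still about 16 mm above the platter's middle, square with it, and the job is handed in at 23 s.

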